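# Clamp a turned cup with an eccentric cam

### The job

Stand the turned cup with the red felt lining upright in the V-block of the plywood clamping jig and let go of it. Then turn the black knob counter-clockwise until the red eccentric disc bears on the cup and holds it firmly in the V, with about 12 newtons (the thin cup cracks above 30), and let go. Leave the other two cups where they stand.

Things in the scene. Friction and masses are not known exactly. Their poses are not given: they have to be found in the camera images.
- cup_red: Pale wooden turned cup lined with red felt, 52 mm across, 46 mm high, about 45 g; origin at the centre of its underside, z up.
- cup_dark: Bystander: wooden cup with dark blue felt, 52 mm across, 46 mm high; origin at the centre of its underside.
- cup_empty: Bystander: pale empty wooden cup, 52 mm across, 50 mm high; origin at the centre of its underside.
- jig: Clamping jig, fixed to the bench: plywood board 164 x 130 x 10 mm, x -94 to +70, y +-65 mm. Origin at bench height under the seat; x points from the cam to the V-block. The pale wooden 70 degree V-block on the +x side opens to -x, is 80 mm wide, its top 28 mm above the bench. The V's setting along x differs each time by up to 2.5 mm either way and is not reported; it gives about 0.1 mm per newton.
- seat (a point): Centre of the underside of a cup that touches both faces of the V, at the V's mean setting: on top of the board, 10 mm above the bench; axes as the jig. The cam also pushes a cup home from up to 4 mm short (-x) of the V.
- cam_knob: Black knob with spindle and red eccentric disc, turning as one. Origin on the upright axis at bench height: x -50.5, y +9 mm in the jig's frame. Its yaw in the jig's frame is the turning angle: grows counter-clockwise from above, 0 (disc drawn fully back) to 2.6 rad, starts at 0.25 to 0.5; the disc meets a seated cup between about 1.1 and 1.7. Stays where it is left.
- knob_grip (a point): Centre of the black bar of the knob, on the axis, 79 mm above the bench. The bar is 14 mm thick (this point's x), 52 mm long (its y), 30 mm high (64 to 94 mm above the bench). Turning it free takes about 0.15 to 0.2 N m (0.14 while held still after a small turn).
- disc_center (a point): Centre of the red disc, 20 mm above the bench, 9 mm off the axis towards cam_knob's -x; disc radius 26 mm, thickness 14 mm. Once it bears on the cup, the turning torque rises by about 0.02 N m per newton of clamping force, and the force by some 15 N per 0.1 rad.
Mind the look-alikes: they are no part of the job. Leave any green or pink look-alike of the cup_red alone.

How it is judged:
By the outcome, as a careful person would: the job done as asked, in the order asked, and still so for the second after the job is handed in, with the robot touching nothing.
It also fails if it takes over 69 s, if anything falls off the work surface, if the arm or the gripper's body presses on something with over 40 N, if the wrist force passes 120 N, or if a joint passes its speed limit or range.

### The arm

A 7-joint arm with a two-finger parallel gripper is mounted at the origin on a cart in front of the work surface, level with it; the furniture and walls round the work are solid. World frame = base frame: x ahead of the robot, y to its left, z up, the work surface at z = 0. Lengths are in m, angles in rad, forces in N, time in s.
With the tool pointing down it reaches from about 0.4 to 0.85 m from the base axis. Payload 4.5 kg.
Tool frame: the origin (TCP) lies at the very end of the fingers, on their centre line; the grasp point (between the pads) lies 19 mm behind it (tcp_to_grasp is the z of the grasp point in the tool frame, in m); z points along the fingers, y is the line along which they close (so a half turn about z gives the same grasp; the last joint's range is limited). The gripper opens to 88 mm and grips with 3 to 60 N. Pads are 18 mm wide; open, the fingers measure 123 mm over their backs; the gripper's body (75 mm by 187 mm) begins 45 mm behind the grasp point.
Start: joints at [-1.297, 0.689, -0.195, 1.565, 0.157, 0.902, -0.215], TCP at [0.148, 0.607, 0.239] pointing down, gripper open.
Joint ranges: [-3.01, 3.01], [-0.46, 2.08], [-1.47, 1.51], [0.13, 2.56], [-1, 4.14], [0.04, 2.09], [-2.66, 2.66]. Speed limits (rad/s): [2.57, 2.57, 3.14, 3.14, 3.14, 3.14, 3.14].

### API

Orientations are given as a unit quaternion [x, y, z, w].
In Python, from plant import * gives the robot as it stands. The module is installed in compiled form; this text tells all that it offers.
- The arm moves only by the shell command python3 -m jog 'ROWS' [OPENING] [FORCE]. ROWS is JSON, a list that holds one entry, the list of rows, each a list of 6 numbers: the shift along the tool's x, y, z in m, then the turn, a rotation vector about the tool's x, y, z in rad. In form: [[[dx, dy, dz, ax, ay, az], ...]]. A call has 1 to 12 rows; each row shifts and turns the commanded pose from where the row before left it, along the tool's axes as they then stand; what a row does not reach is not made up. A row lasts 1/8 s, in which the tool goes at most 62.5 mm and 10.7 degrees, less where a joint would pass 70% of its speed; a pose out of reach is approached as far as the arm can. A call with a gripper value outside its range is refused whole. OPENING is the finger opening in m, from 0 to 0.0881, set as the call begins (- or left out, the last holds). The fingers move at their own pace and stop on an object; FORCE is the grip in N (left out, the last holds). Time passes only in rows, so rows that do not move let the fingers close. It gives the time, the measured TCP pose, the force, the opening and the grip force at its end, in the units of the state.
- get_state(): the state, without advancing time (a new reading comes with each control period).
- snapshot(name): name is "scene" or "top" or "wrist"; returns a dict with "frame" (420x560x3 uint8, red, green, blue), "mtx" (3x3 intrinsics, pixels), "D" ([k1, k2, p1, p2, k3] as OpenCV has them; the pictures are not rectified), "xyz" and "orientation" of the camera in the world; the wrist camera has in their place "mount" (4x4, takes a point from camera to tool coordinates, whose origin is the TCP and whose axes are the flange's). Camera axes: x right, y down, z forward; pixel columns grow to the right and rows downward; lengths in m; the calibration is good to about 2 mm. A picture is of the moment at which its call begins: read the wrist's pose just before it. There is no depth.
- finish_job(): hands the job in; it is judged then, once.
The state is a dict: "clock": time; "q": joint angles; "qd": joint speeds; "joint_torque": joint torques, N m; "tool_pos": TCP position; "eef_rot": TCP orientation; "contact_force": force on the tool from outside, world axes, zero at the start; "moment": the same for the moment, N m; "opening": opening from 0.0 (shut) to 1.0 (fully open); "finger_force": force on a finger pad.
Only numpy, scipy, OpenCV 4.12 (cv2) and the standard library are available. Lean on these libraries where they do the work, as an engineer would, in place of code of your own. Each camera call takes 0.05 s, during which the arm holds its last target. There are 200 camera calls.

## Working session

There is one attempt and no reset: what is moved stays moved. The work goes in short steps, Python scripts to look and compute and a shell command to move; the robot and the scene stay as the last step left them, time stands still between calls to the robot, and variables do not carry over. Pictures are saved under pics/ and viewed, at most 10 in all, crops included, and the job is handed in when it is done.

```bash
mkdir -p pics; cat > h.py <<'E'
from plant import *
import numpy as np, cv2
from scipy.spatial.transform import Rotation as R
def snap(n,f):
    s=snapshot(n); cv2.imwrite('pics/'+f+'.png',cv2.cvtColor(s['frame'],cv2.COLOR_RGB2BGR)); return s
E
python3 - <<'E'
from h import *
import pickle
st=get_state(); print(st)
d={}
for n in('scene','top'):
    s=snap(n,n+'1'); d[n]=s; print(n,{k:s[k] for k in s if k!='frame'})
pickle.dump(d,open('s1.pkl','wb'))
a=np.hstack([d['top']['frame'],d['scene']['frame']])
E
```

```text
{'clock': 0.0, 'q': array([-1.29724159,  0.68995652, -0.19453412,  1.56633657,  0.15729429,
        0.90246705, -0.21510225]), 'qd': array([ 0.00083088, -0.00041154, -0.00096091, -0.00101693,  0.00028819,
       -0.0005633 ,  0.00076632]), 'joint_torque': array([-8.20214791e-05, -5.27553070e+01, -1.26661051e+00, -1.53419030e+01,
       -5.25708112e-02,  6.73777584e-03,  1.88115719e-04]), 'tool_pos': array([0.1483026 , 0.60651387, 0.23792965]), 'eef_rot': array([ 1.19544128e-01,  9.92828491e-01, -8.86337356e-04, -5.13261422e-05]), 'contact_force': array([ 0.28545018,  0.63780142, -0.24533028]), 'moment': array([-0.03552353,  0.00323392,  0.00681766]), 'finger_force': 0.0, 'opening': 1.0001037015406165}
scene {'mtx': array([[511.67443994,   0.        , 279.88808163],
       [  0.        , 511.67443994, 209.09077636],
       [  0.        ,   0.        ,   1.        ]]), 'D': array([-0.18370087,  0.        ,  0.        ,  0.        ,  0.        ]), 'xyz': array([ 0.18970052, -0.23811069,  0.6173307 ]), 'orientation': array([ 0.87872926, -0.22611498,  0.09749411, -0.40890317])}
top {'mtx': array([[481.94765373,   0.        , 280.26666142],
       [  0.        , 481.94765373, 203.48874089],
       [  0.        ,   0.        ,   1.        ]]), 'D': array([-0.12172404,  0.        ,  0.        ,  0.        ,  0.        ]), 'xyz': array([0.38037167, 0.35674377, 0.93516821]), 'orientation': array([-0.69621268,  0.71356132, -0.05091683,  0.05937701])}
```

View pics/top1.png

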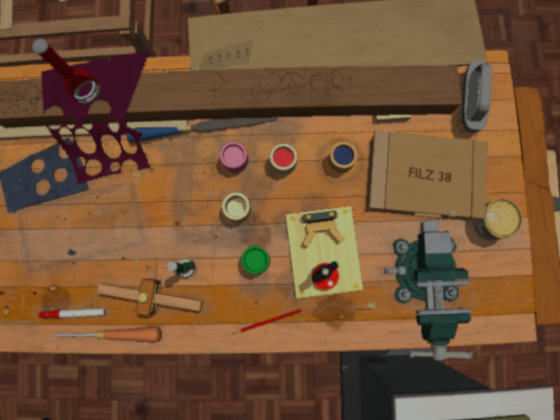

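View pics/scene1.png

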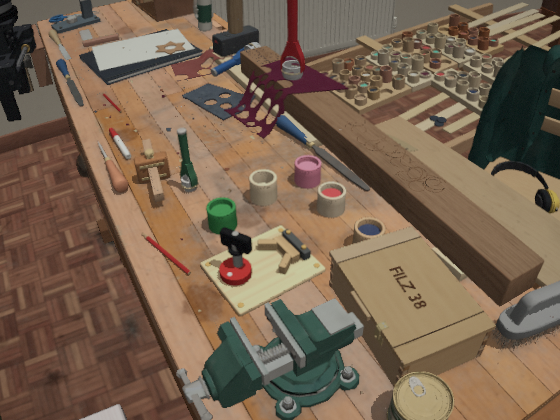

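Candidates in the top view are pink (234,155), pale with red felt (284,157), pale with dark blue felt (343,155), pale empty (236,207) and green (255,260). Only (284,157) is pale wood with red felt. The jig is near (325,252) with the V towards the top of the image and the knob near (323,275). I'll confirm the cup in a crop.

```bash
python3 - <<'E'
import cv2
i=cv2.imread('pics/top1.png')[130:310,210:390]
cv2.imwrite('pics/crop1.png',cv2.resize(i[:150] if 0 else i,(600,600),interpolation=cv2.INTER_CUBIC))
E
```

```text
(no output)
```

View pics/crop1.png

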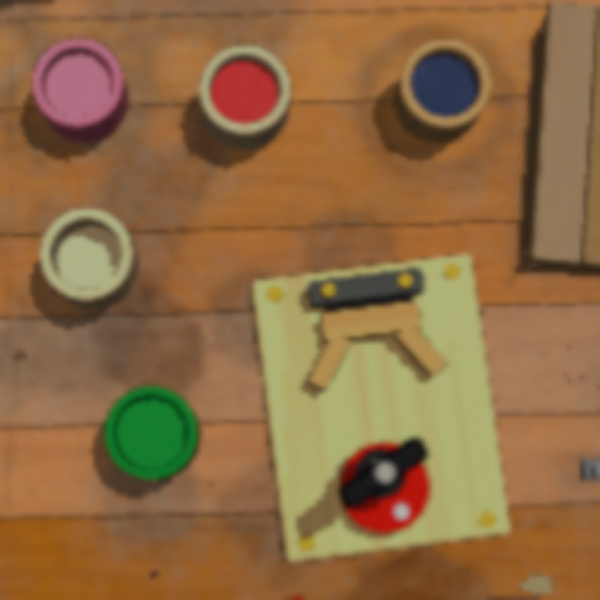

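The crop confirms cup_red: pale wood with red felt, rim centre at crop (245,92). Board corners in the crop are TL (254,281), TR (472,255), BR (510,530) and BL (290,560). The knob cap is at about (384,470), with its bar running from (345,497) to (424,443).

```bash
cat >> h.py <<'E'
def ray(s,px,z,Rm=None,t=None):
    Rm=R.from_quat(s['orientation']).as_matrix() if Rm is None else Rm; t=s['xyz'] if t is None else t
    u=cv2.undistortPoints(np.array(px,float).reshape(-1,1,2),s['mtx'],s['D'])[:,0]
    d=np.c_[u,np.ones(len(u))]@Rm.T
    return t+d*((z-t[2])/d[:,2])[:,None]
def toolmv(p,yaw=None):
    "shift to world TCP p in tool axes, and tool y-axis world angle"
    st=get_state(); r=R.from_quat(st['eef_rot']); y=r.as_matrix()[:,1]
    print('tcp',st['tool_pos'].round(4),'tool y ang',np.arctan2(y[1],y[0]).round(4),'shift',r.inv().apply(np.array(p)-st['tool_pos']).round(4))
E
python3 - <<'E'
from h import *
import pickle
d=pickle.load(open('s1.pkl','rb'));s=d['top']
f=lambda p:np.array(p)/3.3333+[210-.35,130-.35]
C=ray(s,f([(254,281),(472,255),(510,530),(290,560)]),.010)[:,:2]
J=np.array([(70,65),(70,-65),(-94,-65),(-94,65)])/1000
A=J-J.mean(0);B=C-C.mean(0);H=A.T@B;th=np.arctan2(H[0,1]-H[1,0],H[0,0]+H[1,1])
M=np.array([[np.cos(th),-np.sin(th)],[np.sin(th),np.cos(th)]]);o=C.mean(0)-M@J.mean(0)
print(C,'jig',o,th,'res',(J@M.T+o-C)*1e3)
print('knob',M@[-.0505,.009]+o,'img knob',ray(s,f([(384,470)]),.094), 'bar ends',ray(s,f([(345,497),(424,443)]),.094))
print('cups',ray(s,f([(245,92),(445,85),(80,85)]),.046),ray(s,f([(87,255)]),.05))
print('V block ends',ray(s,f([(325,310),(420,305),(310,390),(440,372)]),.028))
toolmv([0,0,0])
s0=snapshot('wrist');print(s0['mount'],s0['mtx'],s0['D'])
E
```

```text
[[0.50536234 0.35579335]
 [0.51736571 0.22836214]
 [0.35834569 0.21346071]
 [0.34490904 0.3393528 ]] jig [0.44343732 0.28542448] 0.0986790004801729 res [[ 1.33070709  1.2112421 ]
 [ 2.13479798 -0.72512637]
 [-2.04734635 -1.98079797]
 [-1.41815873  1.49468224]]
knob [0.39229632 0.28940549] img knob [[0.39315376 0.2908093  0.094     ]] bar ends [[0.37975489 0.31152603 0.094     ]
 [0.40657297 0.26946222 0.094     ]]
cups [[0.60916667 0.35819323 0.046     ]
 [0.61037676 0.24407789 0.046     ]
 [0.61594408 0.45234631 0.046     ]] [[0.51695673 0.44871166 0.05      ]]
V block ends [[0.4852834  0.31591396 0.028     ]
 [0.48673902 0.26180742 0.028     ]
 [0.4400964  0.32579494 0.028     ]
 [0.44832971 0.25200125 0.028     ]]
tcp [0.1483 0.6066 0.238 ] tool y ang 1.3311 shift [ 1.00e-04 -6.24e-01  2.39e-01]
[[-2.26616071e-04 -9.53995904e-01 -2.99819552e-01  7.83385839e-02]
 [ 9.99999829e-01 -5.46276915e-05 -5.82021544e-04  3.30373981e-04]
 [ 5.38867719e-04 -2.99819633e-01  9.53995753e-01 -1.45621211e-01]
 [ 0.00000000e+00  0.00000000e+00  0.00000000e+00  1.00000000e+00]] [[374.74996687   0.         281.67858773]
 [  0.         374.74996687 213.09699357]
 [  0.           0.           1.        ]] [-0.10399057  0.          0.          0.          0.        ]
```

```bash
python3 -c "
from h import *
toolmv([.609,.358,.238]);st=get_state();r=R.from_quat(st['eef_rot']);print(r.as_matrix())
v=np.array([.609,.358,.238])-st['tool_pos'];print('az for y ang 1.669:',-(1.669-1.331));
r2=r*R.from_rotvec([0,0,-.338]);print(r2.inv().apply(v))"
```

```text
tcp [0.1484 0.6067 0.2381] tool y ang 1.3311 shift [-5.065e-01 -1.322e-01  4.000e-04]
[[-9.71404018e-01  2.37432511e-01 -1.89478789e-04]
 [ 2.37432546e-01  9.71403076e-01 -1.36006448e-03]
 [-1.38863244e-04 -1.36616053e-03 -9.99999057e-01]]
az for y ang 1.669: -0.3380000000000001
[-4.34022359e-01 -2.92660252e-01  3.62287952e-04]
```

```bash
python3 -m jog '[[[0,0,0,0,0,-0.169],[0,0,0,0,0,-0.169],[-0.0434,-0.0293,0,0,0,0],[-0.0434,-0.0293,0,0,0,0],[-0.0434,-0.0293,0,0,0,0],[-0.0434,-0.0293,0,0,0,0],[-0.0434,-0.0293,0,0,0,0],[-0.0434,-0.0293,0,0,0,0],[-0.0434,-0.0293,0,0,0,0],[-0.0434,-0.0293,0,0,0,0],[-0.0434,-0.0293,0,0,0,0],[-0.0434,-0.0293,0,0,0,0]]]' 0.088
python3 -m jog '[[[0,0,0.045,0,0,0],[0,0,0.045,0,0,0],[0,0,0,0,0,0]]]'
python3 - <<'E'
from h import *
toolmv([.609,.358,.05])
import pickle
st=get_state(); s=snap('wrist','w1'); pickle.dump((st,s),open('w1.pkl','wb'))
E
```

```text
clock: 1.65
tool_pos: [0.6103, 0.357, 0.2384]
eef_rot: [-0.049, 0.999, -0.0, -0.0]
contact_force: [0.9, 0.7, 0.1]
opening: 0.999
finger_force: 0.0
clock: 2.02
tool_pos: [0.6065, 0.3561, 0.1446]
eef_rot: [-0.049, 0.999, -0.002, -0.004]
contact_force: [0.2, -0.3, 0.2]
opening: 0.994
finger_force: 0.0
tcp [0.6065 0.3561 0.1446] tool y ang 1.6694 shift [-0.0034  0.0021  0.0945]
```

View pics/w1.png

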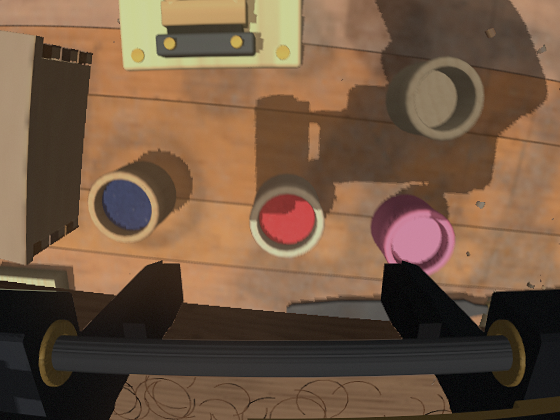

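Wrist view: the red-felt cup's rim is centred at about (287,220), between blue (123,205) and pink (415,238). The jig's edge is at the top of the picture.

```bash
cat >> h.py <<'E'
def wray(st,s,px,z):
    r=R.from_quat(st['eef_rot']).as_matrix(); m=s['mount']
    return ray(s,px,z,r@m[:3,:3],st['tool_pos']+r@m[:3,3])
E
python3 - <<'E'
from h import *
import pickle
st,s=pickle.load(open('w1.pkl','rb'))
print(wray(st,s,[(287,220),(250,220),(324,220),(287,256),(287,186)],.046))
p=wray(st,s,[(287,220)],.046)[0]; print(get_state()['tool_pos']); toolmv([p[0],p[1],.025])
E
```

```text
[[0.6088288  0.35989145 0.046     ]
 [0.61137327 0.33457585 0.046     ]
 [0.60629482 0.3852041  0.046     ]
 [0.63552399 0.36264374 0.046     ]
 [0.58505263 0.35744644 0.046     ]]
[0.60820575 0.35757325 0.14759094]
tcp [0.6082 0.3576 0.1476] tool y ang 1.6693 shift [-0.0012  0.0024  0.1226]
```

```bash
python3 -m jog '[[[-0.002,0.002,0.03,0,0,0],[0,0,0.03,0,0,0],[0,0,0.03,0,0,0],[0,0,0.03,0,0,0],[0,0,0,0,0,0],[0,0,0,0,0,0]]]'
python3 -m jog '[[[0,0,0,0,0,0],[0,0,0,0,0,0],[0,0,0,0,0,0],[0,0,0,0,0,0],[0,0,0,0,0,0],[0,0,0,0,0,0],[0,0,0,0,0,0],[0,0,0,0,0,0]]]' 0.04 8
python3 -c "
from h import *
toolmv([.61,.36,.025])"
```

```text
clock: 2.82
tool_pos: [0.6124, 0.3616, 0.0314]
eef_rot: [-0.049, 0.999, 0.001, 0.002]
contact_force: [0.1, 0.1, 0.2]
opening: 0.996
finger_force: 0.0
clock: 3.82
tool_pos: [0.6109, 0.3603, 0.0289]
eef_rot: [-0.049, 0.999, 0.0, 0.0]
contact_force: [-0.6, -0.5, 3.0]
opening: 0.583
finger_force: 8.0
tcp [0.6109 0.3603 0.0289] tool y ang 1.669 shift [ 0.001  -0.0002  0.0039]
```

```bash
python3 -m jog '[[[0,0,-0.03,0,0,0],[0,0,-0.045,0,0,0],[0,0,-0.045,0,0,0],[0.0349,-0.0116,0,0,0,0],[0.0349,-0.0116,0,0,0,0],[0.0349,-0.0116,0,0,0,0],[0.0349,-0.0116,0,0,0,0],[0.0349,-0.0116,0,0,0,0],[0,0,0,0,0,0],[0,0,0,0,0,0],[0,0,0,0,0,0]]]'
python3 - <<'E'
from h import *
import pickle
st=get_state(); s=snap('wrist','w2'); pickle.dump((st,s),open('w2.pkl','wb')); print(st)
s=snap('top','top2'); pickle.dump(s,open('t2.pkl','wb'))
E
```

```text
clock: 5.2
tool_pos: [0.4441, 0.2862, 0.1487]
eef_rot: [-0.049, 0.999, 0.001, 0.001]
contact_force: [-0.5, -0.3, -0.5]
opening: 0.583
finger_force: 8.0
{'clock': 5.2, 'q': array([-0.49091106,  0.7073287 , -0.27666395,  1.94026777,  0.35282256,
        0.53897736,  0.65907798]), 'qd': array([ 4.14620608e-04,  1.34794199e-03, -5.50570348e-05,  6.70588681e-03,
       -1.30320741e-03, -3.62938404e-04, -8.32421327e-04]), 'joint_torque': array([-7.59048597e-02, -4.77785468e+01, -2.11780049e+00, -9.48412478e+00,
       -2.35405576e-02,  6.16756361e-02,  1.64973873e-03]), 'tool_pos': array([0.44411436, 0.28616669, 0.14867669]), 'eef_rot': array([-4.87591853e-02,  9.98810219e-01,  5.58881343e-04,  6.13363596e-04]), 'contact_force': array([-0.5135641 , -0.25066314, -0.52745765]), 'moment': array([0.04753327, 0.01644919, 0.00851347]), 'finger_force': 7.9995782308105845, 'opening': 0.582984795088936}
```

View pics/w2.png

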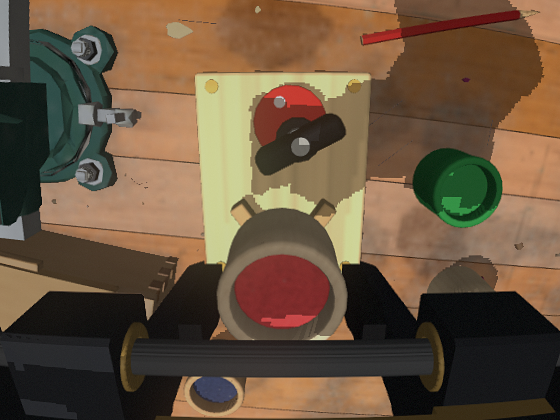

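Wrist view: the cup is held with its rim spanning columns 218–348. Board corners are at (196,73), (370,73) and (207,264), the V arm tips at about (240,208) and (325,208), and the knob cap at (300,146). Next I'll work out the jig pose and the cup's place in the grip.

```bash
python3 - <<'E'
from h import *
import pickle
st,s=pickle.load(open('w2.pkl','rb'))
C=wray(st,s,[(196,73),(370,73),(207,264)],.010)[:,:2]
J=np.array([(-94,-65),(-94,65),(70,-65)])/1000
A=J-J.mean(0);B=C-C.mean(0);H=A.T@B;th=np.arctan2(H[0,1]-H[1,0],H[0,0]+H[1,1])
M=np.array([[np.cos(th),-np.sin(th)],[np.sin(th),np.cos(th)]]);o=C.mean(0)-M@J.mean(0)
print('jig',o,th,'res',(J@M.T+o-C)*1e3,'knob',M@[-.0505,.009]+o)
k=wray(st,s,[(300,146)],.094)[0]; print('knob seen',k)
# predicted rim
r=R.from_quat(st['eef_rot']).as_matrix();m=s['mount']
Rc=r@m[:3,:3];tc=st['tool_pos']+r@m[:3,3]
c=st['tool_pos']+[0,0,.017]
a=np.linspace(0,2*np.pi,72)
def im(c,rad,dz=0):
    P=c+np.c_[rad*np.cos(a),rad*np.sin(a),0*a+dz]
    p=cv2.projectPoints((P-tc)@Rc,np.zeros(3),np.zeros(3),s['mtx'],s['D'])[0][:,0];return p
p=im(c,.026);print('rim cols',p[:,0].min(),p[:,0].max(),'rows',p[:,1].min(),p[:,1].max())
f=cv2.cvtColor(s['frame'],cv2.COLOR_RGB2BGR).copy()
cv2.polylines(f,[p.round().astype(int)],True,(0,255,0),1)
for zz,xy in((.094,(-.0505,.009)),):
    w=M@np.array(xy)+o; q=im(np.array([w[0],w[1],zz]),.006); cv2.polylines(f,[q.round().astype(int)],True,(255,255,0),1)
w=o; q=im(np.array([w[0],w[1],.028]),.026);cv2.polylines(f,[q.round().astype(int)],True,(0,255,255),1)
cv2.imwrite('pics/w2b.png',cv2.resize(f[50:350,180:480],(600,600),interpolation=cv2.INTER_CUBIC))
t=pickle.load(open('t2.pkl','rb'))
E
```

```text
jig [0.43878232 0.28711092] 0.08341530952580645 res [[-4.82856815 -1.10980984]
 [-3.36207949  2.89799197]
 [ 8.19064764 -1.78818213]] knob [0.38770805 0.29187204]
knob seen [0.39071917 0.2912069  0.094     ]
rim cols 214.49348101322227 346.70623622259905 rows 243.69152376755127 358.8530781916555
```

View pics/w2b.png

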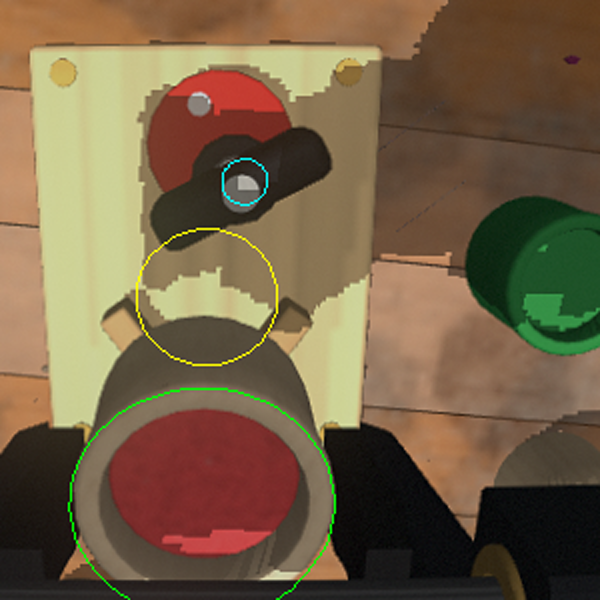

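The lower-left "corner" is hidden by the finger, so I'm dropping it. The predicted rim (green) matches the cup, so it is centred in the grip.

```bash
python3 - <<'E'
from h import *
import pickle
st,s=pickle.load(open('w2.pkl','rb'))
f=lambda x,y:(180+x/2-.25,50+y/2-.25)
C=wray(st,s,[f(31,45),f(381,45),f(50,420),f(361,420)],.010)[:,:2]
print(C, 'ang y',np.arctan2(*(C[1]-C[0])[::-1])-np.pi/2,'ang left',np.arctan2(*(C[2]-C[0])[::-1]),'right',np.arctan2(*(C[3]-C[1])[::-1]),'width',np.linalg.norm(C[1]-C[0]))
for th in(.0987,.09):
    M=np.array([[np.cos(th),-np.sin(th)],[np.sin(th),np.cos(th)]])
    print('o from corners',C[:2].mean(0)+M@[.094,0],'from knob',wray(st,s,[f(241,190)],.094)[0,:2]-M@[-.0505,.009])
    V=(wray(st,s,[f(126,302),f(292,300),f(103,322),f(310,322)],.028)[:,:2]); print('Vtips in jig', (V-[.4425,.286])@M)
toolmv([.442,.286,.04])
E
```

```text
[[0.3548717  0.21504215]
 [0.34251406 0.34125925]
 [0.50205937 0.22795177]
 [0.48951059 0.35688477]] ang y 0.0975967144855423 ang left 0.08748465452200911 right 0.10590088151769356 width 0.12682060863058162
o from corners [0.44223539 0.28741345] from knob [0.44118716 0.28728624]
Vtips in jig [[-0.00237459 -0.02822641]
 [-0.00305044  0.03302009]
 [ 0.00533443 -0.03706155]
 [ 0.00545228  0.04003204]]
o from corners [0.44231244 0.28659929] from knob [0.44115059 0.28684147]
Vtips in jig [[-0.00212893 -0.028246  ]
 [-0.0033376   0.0329923 ]
 [ 0.00565665 -0.03701374]
 [ 0.0051038   0.04007796]]
tcp [0.4437 0.2859 0.1486] tool y ang 1.6684 shift [0.0018 0.0002 0.1086]
```

```bash
python3 -m jog '[[[0.004,0.001,0.03,0,0,0],[0,0,0.03,0,0,0],[0,0,0.028,0,0,0],[0,0,0,0,0,0],[0,0,0,0,0,0],[0,0,0,0,0,0]]]'
python3 -c "
from h import *
toolmv([.4395,.2867,.0395]);s=get_state();print(s['contact_force'],s['moment'])"
```

```text
clock: 6.05
tool_pos: [0.4396, 0.2866, 0.0618]
eef_rot: [-0.049, 0.999, 0.001, 0.001]
contact_force: [1.2, 0.4, 0.5]
opening: 0.587
finger_force: 8.0
tcp [0.4396 0.2866 0.0618] tool y ang 1.6687 shift [0.0001 0.0001 0.0223]
[1.19630889 0.43929407 0.45579623] [0.01445512 0.00577096 0.01457361]
```

```bash
python3 -m jog '[[[0,0,0.01,0,0,0],[0,0,0.007,0,0,0],[0,0,0.003,0,0,0],[0,0,0,0,0,0],[0,0,0,0,0,0]]]'
python3 -m jog '[[[0,0,0.001,0,0,0],[0,0,0,0,0,0],[0,0,0,0,0,0]]]'
python3 -m jog '[[[0,0,0.001,0,0,0],[0,0,0,0,0,0],[0,0,0,0,0,0]]]'
python3 -c "
from h import *
toolmv([.4395,.2867,.0395]);s=get_state();print(s['contact_force'],s['moment'])"
```

```text
clock: 6.68
tool_pos: [0.4388, 0.2862, 0.0408]
eef_rot: [-0.049, 0.999, 0.0, 0.0]
contact_force: [0.3, -0.4, -1.1]
opening: 0.581
finger_force: 8.0
clock: 7.05
tool_pos: [0.4388, 0.2861, 0.0398]
eef_rot: [-0.049, 0.999, 0.0, 0.0]
contact_force: [0.8, -0.4, 0.3]
opening: 0.583
finger_force: 8.0
clock: 7.42
tool_pos: [0.4389, 0.2862, 0.0388]
eef_rot: [-0.049, 0.999, 0.0, 0.0]
contact_force: [0.6, -0.0, 1.9]
opening: 0.585
finger_force: 8.0
tcp [0.4389 0.2862 0.0388] tool y ang 1.669 shift [-0.0007  0.0005 -0.0007]
[ 0.64765171 -0.03381349  1.88242236] [-0.03435209  0.05566777 -0.02320353]
```

```bash
for i in 1 2 ; do python3 -m jog '[[[-0.001,0,0,0,0,0],[0,0,0,0,0,0],[0,0,0,0,0,0]]]' | grep -E 'pos|contact'; done; python3 -m jog '[[[-0.001,0,0,0,0,0],[0,0,0,0,0,0],[0,0,0,0,0,0]]]' | grep -E 'pos|contact';python3 -m jog '[[[-0.001,0,0,0,0,0],[0,0,0,0,0,0],[0,0,0,0,0,0]]]'
```

```text
tool_pos: [0.4393, 0.2862, 0.0388]
contact_force: [-2.8, -0.5, 4.0]
tool_pos: [0.4407, 0.2863, 0.0388]
contact_force: [-3.2, 0.2, 5.7]
tool_pos: [0.441, 0.2863, 0.0388]
contact_force: [-4.0, -0.5, 6.4]
clock: 8.93
tool_pos: [0.4412, 0.2863, 0.0388]
eef_rot: [-0.049, 0.999, -0.0, -0.001]
contact_force: [-5.6, -1.1, 7.4]
opening: 0.583
finger_force: 8.0
```

```bash
python3 -m jog '[[[0.001,0,0,0,0,0],[0,0,0,0,0,0],[0,0,0,0,0,0],[0,0,0,0,0,0],[0,0,0,0,0,0]]]' 0.075
python3 -m jog '[[[0,0,-0.01,0,0,0],[0,0,-0.03,0,0,0],[0,0,-0.04,0,0,0],[0,0,-0.04,0,0,0],[0,0,0,0,0,0],[0,0,0,0,0,0],[0,0,0,0,0,0]]]'
python3 - <<'E'
from h import *
import pickle
st=get_state(); s=snap('wrist','w3'); pickle.dump((st,s),open('w3.pkl','wb')); 
cv2.imwrite('pics/w3b.png',cv2.resize(cv2.cvtColor(s['frame'],4)[60:360,130:430],(600,600),interpolation=cv2.INTER_CUBIC))
toolmv([.4,.29,.1])
E
```

```text
clock: 9.55
tool_pos: [0.4419, 0.2864, 0.0387]
eef_rot: [-0.049, 0.999, 0.0, 0.0]
contact_force: [-0.6, 0.1, 0.0]
opening: 0.85
finger_force: 0.0
clock: 10.42
tool_pos: [0.4411, 0.2858, 0.1577]
eef_rot: [-0.049, 0.999, -0.001, -0.001]
contact_force: [-0.8, -0.5, -0.3]
opening: 0.85
finger_force: 0.0
tcp [0.4411 0.2859 0.1577] tool y ang 1.6693 shift [0.0404 0.0082 0.0577]
```

View pics/w3b.png

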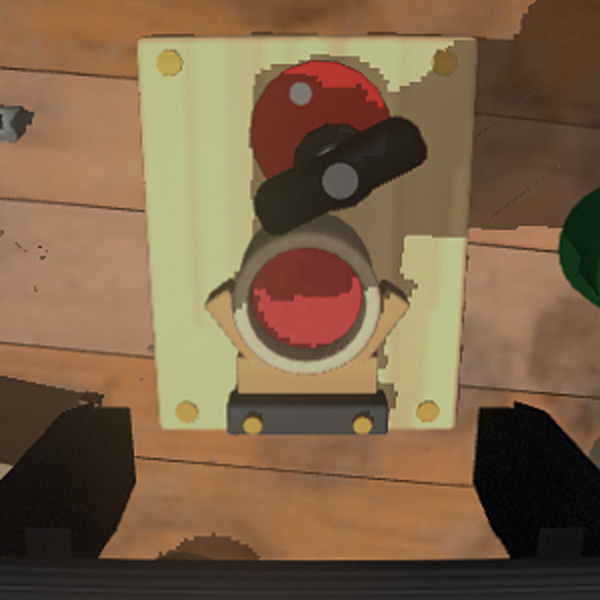

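The cup stands upright in the V, rim centre at crop (308,302). The knob cap is at (340,181), the bar runs from (257,208) to (424,146), and the board corners are (138,38), (477,38), (459,428) and (162,433).

```bash
python3 - <<'E'
from h import *
import pickle
st,s=pickle.load(open('w3.pkl','rb'))
f=lambda x,y:(130+x/2-.25,60+y/2-.25)
C=wray(st,s,[f(138,38),f(477,38),f(459,428),f(162,433)],.010)[:,:2]
J=np.array([(-94,-65),(-94,65),(70,65),(70,-65)])/1000
A=J-J.mean(0);B=C-C.mean(0);H=A.T@B;th=np.arctan2(H[0,1]-H[1,0],H[0,0]+H[1,1])
M=np.array([[np.cos(th),-np.sin(th)],[np.sin(th),np.cos(th)]]);o=C.mean(0)-M@J.mean(0)
print('jig',o,th,'res',(J@M.T+o-C)*1e3,'knob',M@[-.0505,.009]+o)
print('cap',wray(st,s,[f(340,181)],.094)[0])
e=wray(st,s,[f(257,208),f(424,146)],.094);v=(e[1]-e[0]);print('bar',e,e.mean(0),np.linalg.norm(v),'knob x ang',np.arctan2(v[1],v[0])-np.pi/2, 'psi',np.arctan2(v[1],v[0])-np.pi/2-th)
print('cup',(wray(st,s,[f(308,302)],.056)[0,:2]-o)@M)
print(get_state()['q'])
E
```

```text
jig [0.44190945 0.28822386] 0.10748011265089556 res [[-0.18409674 -1.41928668]
 [-1.62067413  1.16873637]
 [ 1.51157066  0.49514741]
 [ 0.29320022 -0.2445971 ]] knob [0.3907354  0.29175462]
cap [0.39101248 0.29129521 0.094     ]
bar [[0.40087169 0.26886365 0.094     ]
 [0.37901354 0.31333309 0.094     ]] [0.38994261 0.29109837 0.094     ] 0.04955107820904359 knob x ang 0.45685016168489145 psi 0.3493700490339959
cup [-0.00346154 -0.00064866]
[-0.48327087  0.69257615 -0.29355079  1.93712451  0.35266865  0.56393947
  0.65540075]
```

```bash
python3 -m jog '[[[0.025,0.001,0,0,0,0.17],[0,0,0,0,0,0.17],[0,0,0,0,0,0.17],[0,0,0,0,0,0.17],[0,0,0,0,0,0.17],[0,0,0,0,0,0.17],[0,0,0,0,0,0.17],[0,0,0,0,0,0],[0,0,0,0,0,0]]]' 0.06
python3 -c "
from h import *
toolmv([.391,.2915,.064]);print(get_state()['q'])"
```

```text
clock: 11.6
tool_pos: [0.4165, 0.2848, 0.1583]
eef_rot: [0.518, 0.855, -0.0, -0.0]
contact_force: [-0.0, -0.2, -0.1]
opening: 0.679
finger_force: 0.0
tcp [0.4165 0.2848 0.1583] tool y ang 0.4821 shift [ 0.0178 -0.0195  0.0943]
[-0.71557578  0.66269334  0.03935687  2.00953358 -0.0532915   0.47124209
 -0.15493453]
```

```bash
python3 -m jog '[[[0.018,-0.0195,0,0,0,0],[0,0,0.02,0,0,0],[0,0,0.03,0,0,0],[0,0,0.03,0,0,0],[0,0,0.013,0,0,0],[0,0,0,0,0,0],[0,0,0,0,0,0],[0,0,0,0,0,0]]]' 0.045
python3 -m jog '[[[0,0,0,0,0,0],[0,0,0,0,0,0],[0,0,0,0,0,0],[0,0,0,0,0,0],[0,0,0,0,0,0],[0,0,0,0,0,0],[0,0,0,0,0,0],[0,0,0,0,0,0]]]' 0.005 20
python3 -c "
from h import *
toolmv([.391,.2915,.064]);s=get_state();print(s['q'],s['contact_force'],s['moment'])"
```

```text
clock: 12.6
tool_pos: [0.3917, 0.2923, 0.0666]
eef_rot: [0.519, 0.855, 0.001, 0.0]
contact_force: [-0.1, -0.8, -0.1]
opening: 0.507
finger_force: 0.0
clock: 13.6
tool_pos: [0.391, 0.2918, 0.0658]
eef_rot: [0.519, 0.855, -0.0, -0.0]
contact_force: [-0.1, -0.3, 4.7]
opening: 0.174
finger_force: 19.9
tcp [0.391  0.2918 0.0658] tool y ang 0.4792 shift [-0.0003 -0.0002  0.0018]
[-0.74758616  0.82614616  0.01964854  2.10687896 -0.0703159   0.20948691
 -0.18633072] [-0.07256538 -0.26098534  4.74312605] [-0.17803333  0.25181789  0.12080424]
```

```bash
cat > m.py <<'E'
from h import *
a=[get_state() for _ in range(5)];s=a[-1];y=R.from_quat(s['eef_rot']).as_matrix()[:,1]
print('yang',np.arctan2(y[1],y[0]).round(4),'F',np.mean([k['contact_force'] for k in a],0).round(2),'M',np.mean([k['moment'] for k in a],0).round(3),'q',s['q'].round(2),'p',s['tool_pos'].round(4),'tq7',s['joint_torque'][6].round(3),'op',round(s['opening'],3))
E
python3 -m jog '[[[0,0,0,0,0,0],[0,0,0,0,0,0]]]' 0.005 55 | tail -2; python3 m.py
python3 -m jog '[[[0,0,0,0,0,-0.05],[0,0,0,0,0,-0.05],[0,0,0,0,0,-0.05],[0,0,0,0,0,-0.05]]]' >/dev/null; python3 m.py
python3 -m jog '[[[0,0,0,0,0,0],[0,0,0,0,0,0]]]' >/dev/null; python3 m.py
```

```text
opening: 0.168
finger_force: 54.4
yang 0.4793 F [-1.49 -1.74  3.84] M [-0.194  0.332  0.212] q [-0.75  0.83  0.02  2.11 -0.07  0.21 -0.19] p [0.391  0.2918 0.0658] tq7 -0.197 op 0.168
yang 0.6811 F [-2.44  0.03  4.46] M [-0.094  0.468 -0.19 ] q [-0.73  0.83 -0.01  2.11  0.03  0.21 -0.08] p [0.3909 0.2917 0.0658] tq7 -0.008 op 0.166
yang 0.6798 F [-3.38 -0.1   4.6 ] M [-0.129  0.478 -0.101] q [-0.73  0.83 -0.01  2.11  0.02  0.21 -0.08] p [0.3909 0.2918 0.0658] tq7 0.115 op 0.161
```

```bash
python3 -m jog '[[[0,0,0,0,0,-0.05],[0,0,0,0,0,-0.05],[0,0,0,0,0,-0.05],[0,0,0,0,0,-0.05]]]' >/dev/null; python3 m.py
python3 -m jog '[[[0,0,0,0,0,-0.05],[0,0,0,0,0,-0.05],[0,0,0,0,0,-0.05],[0,0,0,0,0,-0.05]]]' >/dev/null; python3 m.py
python3 -m jog '[[[0,0,0,0,0,0],[0,0,0,0,0,0]]]' >/dev/null; python3 m.py
```

```text
yang 0.8811 F [-2.12 -2.09  5.66] M [-0.183  0.504 -0.199] q [-0.71  0.82 -0.04  2.11  0.12  0.21  0.03] p [0.3907 0.2916 0.0657] tq7 -0.009 op 0.159
yang 1.081 F [-2.61 -0.91  6.18] M [-0.143  0.615 -0.208] q [-0.7   0.82 -0.06  2.11  0.21  0.22  0.13] p [0.3907 0.2915 0.0658] tq7 -0.01 op 0.159
yang 1.0798 F [-3.58 -1.48  6.51] M [-0.208  0.507 -0.097] q [-0.7   0.82 -0.06  2.11  0.21  0.22  0.13] p [0.3907 0.2914 0.0658] tq7 0.116 op 0.159
```

```bash
for i in 1 2 3; do python3 -m jog '[[[0,0,0,0,0,-0.025],[0,0,0,0,0,-0.025]]]' >/dev/null; python3 m.py|cut -c1-80; done
python3 -m jog '[[[0,0,0,0,0,0],[0,0,0,0,0,0]]]' >/dev/null; python3 m.py
```

```text
yang 1.1302 F [-2.72 -0.45  6.15] M [-0.196  0.626 -0.19 ] q [-0.69  0.82 -0.07 
yang 1.1802 F [-3.15 -1.24  6.01] M [-0.188  0.536 -0.234] q [-0.69  0.82 -0.08 
yang 1.2301 F [-2.92 -1.07  6.6 ] M [-0.225  0.578 -0.198] q [-0.68  0.82 -0.09 
yang 1.2296 F [-2.74 -0.87  6.76] M [-0.235  0.534 -0.107] q [-0.68  0.82 -0.09  2.1   0.28  0.23  0.21] p [0.3906 0.2913 0.0658] tq7 0.139 op 0.163
```

```bash
python3 -m jog '[[[0,0,0,0,0,-0.02],[0,0,0,0,0,-0.02]]]' >/dev/null; python3 m.py|cut -c1-80;python3 -m jog '[[[0,0,0,0,0,-0.02],[0,0,0,0,0,-0.02]]]' >/dev/null; python3 m.py|cut -c1-80
```

```text
yang 1.2699 F [-3.47 -2.01  6.61] M [-0.251  0.58  -0.255] q [-0.68  0.82 -0.09 
yang 1.3097 F [-3.22 -1.63  6.55] M [-0.245  0.578 -0.23 ] q [-0.68  0.82 -0.1
```

```bash
python3 -m jog '[[[0,0,0,0,0,-0.02],[0,0,0,0,0,-0.02]]]' >/dev/null; python3 m.py|cut -c1-80
```

```text
yang 1.3494 F [-2.31 -1.12  6.38] M [-0.284  0.608 -0.304] q [-0.67  0.82 -0.1
```

```bash
python3 -m jog '[[[0,0,0,0,0,-0.015],[0,0,0,0,0,-0.015]]]' >/dev/null; python3 m.py|cut -c1-80
```

```text
yang 1.379 F [-4.26 -1.35  6.03] M [-0.248  0.593 -0.397] q [-0.67  0.82 -0.11
```

```bash
python3 -m jog '[[[0,0,0,0,0,0],[0,0,0,0,0,0]]]' >/dev/null; python3 m.py
```

```text
yang 1.3789 F [-2.78 -1.69  6.21] M [-0.247  0.572 -0.248] q [-0.67  0.82 -0.11  2.1   0.35  0.23  0.29] p [0.3905 0.2912 0.0657] tq7 0.292 op 0.154
```

```bash
python3 -m jog '[[[0,0,0,0,0,-0.011],[0,0,0,0,0,-0.011]]]' >/dev/null; python3 m.py|cut -c1-80; python3 -m jog '[[[0,0,0,0,0,0],[0,0,0,0,0,0]]]' >/dev/null; python3 m.py
```

```text
yang 1.4008 F [-3.16 -1.81  6.06] M [-0.253  0.658 -0.335] q [-0.67  0.82 -0.11 
yang 1.4008 F [-2.86 -1.51  5.82] M [-0.266  0.637 -0.354] q [-0.67  0.82 -0.11  2.1   0.36  0.23  0.3 ] p [0.3905 0.2912 0.0658] tq7 0.326 op 0.16
```

```bash
for i in 1 2 3 4 5; do python3 -m jog '[[[0,0,0,0,0,0]]]' >/dev/null; python3 m.py|cut -c1-70,110-; done
```

```text
yang 1.4007 F [-3.18 -1.53  7.3 ] M [-0.284  0.667 -0.339] q [-0.67  0.3905 0.2911 0.0657] tq7 0.327 op 0.155
yang 1.4007 F [-3.37 -1.31  6.54] M [-0.226  0.592 -0.334] q [-0.67  0.3905 0.2911 0.0657] tq7 0.327 op 0.158
yang 1.4006 F [-2.66 -1.28  7.03] M [-0.252  0.658 -0.338] q [-0.67  0.3906 0.2911 0.0657] tq7 0.327 op 0.159
yang 1.4006 F [-3.4  -0.88  6.16] M [-0.228  0.619 -0.3  ] q [-0.67  0.3905 0.2911 0.0657] tq7 0.327 op 0.162
yang 1.4006 F [-3.82 -1.18  5.65] M [-0.247  0.621 -0.297] q [-0.67  0.3905 0.2911 0.0657] tq7 0.327 op 0.162
```

```bash
python3 -m jog '[[[0,0,0,0,0,-0.015],[0,0,0,0,0,0],[0,0,0,0,0,0],[0,0,0,0,0,0]]]' >/dev/null; python3 m.py
```

```text
yang 1.4157 F [-3.24 -0.65  7.37] M [-0.247  0.607 -0.356] q [-0.67  0.82 -0.11  2.1   0.37  0.23  0.31] p [0.3905 0.2911 0.0657] tq7 0.34 op 0.16
```

```bash
python3 -m jog '[[[0,0,0,0,0,-0.01],[0,0,0,0,0,-0.01]]]' >/dev/null; python3 m.py|cut -c1-70;  python3 -m jog '[[[0,0,0,0,0,0],[0,0,0,0,0,0]]]' >/dev/null;python3 m.py
python3 - <<'E'
from h import *
s=snap('wrist','w4')
cv2.imwrite('pics/w4b.png',s['frame'][:,:,::-1])
E
```

```text
yang 1.4354 F [-3.67 -1.51  7.17] M [-0.297  0.692 -0.424] q [-0.66  0
yang 1.4356 F [-2.67 -1.69  6.12] M [-0.232  0.65  -0.332] q [-0.66  0.82 -0.12  2.1   0.38  0.23  0.32] p [0.3905 0.2911 0.0657] tq7 0.362 op 0.157
```

View pics/w4b.png

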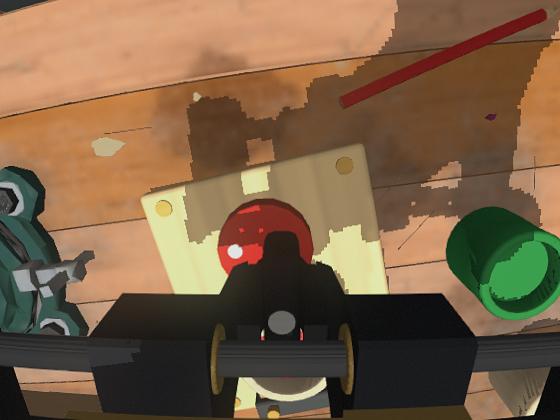

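The wrist view shows the bar centred in the fingers at (282,290) and the disc swung round towards the cup. Torque indicates about 11 N, so I'll make one last small turn and then release.

```bash
python3 -m jog '[[[0,0,0,0,0,-0.012],[0,0,0,0,0,0],[0,0,0,0,0,0]]]' >/dev/null;python3 m.py
python3 -m jog '[[[0,0,0,0,0,0],[0,0,0,0,0,0],[0,0,0,0,0,0],[0,0,0,0,0,0],[0,0,0,0,0,0]]]' 0.045; python3 m.py
```

```text
yang 1.4475 F [-3.   -2.1   5.52] M [-0.251  0.682 -0.371] q [-0.66  0.82 -0.12  2.1   0.38  0.24  0.33] p [0.3905 0.2911 0.0657] tq7 0.374 op 0.157
clock: 21.28
tool_pos: [0.3912, 0.292, 0.0657]
eef_rot: [0.061, 0.998, 0.0, 0.0]
contact_force: [-0.1, 0.0, 0.2]
opening: 0.507
finger_force: 0.0
yang 1.4482 F [-0.09  0.    0.22] M [ 0.042  0.018 -0.03 ] q [-0.66  0.82 -0.12  2.1   0.38  0.23  0.33] p [0.3912 0.292  0.0657] tq7 0.001 op 0.507
```

```bash
python3 -m jog '[[[0,0,-0.02,0,0,0],[0,0,-0.04,0,0,0],[0,0,-0.04,0,0,0],[0,0,0,0,0,0],[0,0,0,0,0,-0.12],[0,0,0,0,0,-0.12],[-0.025,0,0,0,0,0],[-0.025,0,0,0,0,0],[0,0,0,0,0,0],[0,0,0,0,0,0]]]'
python3 - <<'E'
from h import *
import pickle
st=get_state(); s=snap('wrist','w5'); pickle.dump((st,s),open('w5.pkl','wb')); 
cv2.imwrite('pics/w5b.png',cv2.resize(s['frame'][60:360,130:430,::-1],(600,600),interpolation=cv2.INTER_CUBIC))
E
```

```text
clock: 22.52
tool_pos: [0.4394, 0.2973, 0.1649]
eef_rot: [-0.059, 0.998, -0.001, -0.001]
contact_force: [0.6, -0.9, -0.1]
opening: 0.511
finger_force: 0.0
```

View pics/w5b.png

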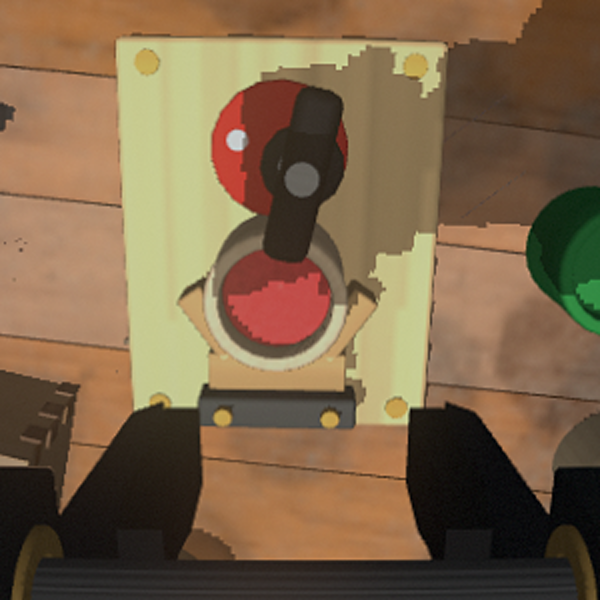

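The cup stands upright in the V at (275,297), the disc bears on it, and the gripper is clear. Torque on release gave (0.374−0.14)/0.02, or about 12 N.

```bash
python3 -c "
from plant import *
print(finish_job())"
```

```text
the job is handed in; nothing more can be done
None
```

The red-felt cup stands upright in the V, clamped by the cam at about 12 N (estimated from the turning torque), the knob is released, the other cups were not touched, and the job is handed in at about 23 s of the 69 s limit.

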